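Turn the carrier tote and snap it into its base tote

TASK

The empty grey carrier tote with the carrying bar stands the stacking way round. Turn it so that its index lip is at the same end as the index lip of the base tote on the sprung stand, let it nest inside and press it down until both clips have snapped over it and it sits fully home, then let go. Press gently: never load the stand with more than about 25 N (2.5 kg), and leave the other things on the bench where they stand.

Things in the scene. Friction and masses are not known exactly. Their poses are not given: they have to be found in the camera images.
- carrier_bar (a point): Centre of the white carrying bar of the loose carrier tote. The bar runs along the tote's x axis between two uprights: 14 mm thick (y), 18 mm tall (z), 128 mm free length, at least 37 mm of room on each side to the long walls, the open tote below. 97 mm above the tote's underside, half-way along and across the tote. z up.
- carrier: The carrier: grey plastic, open, 140 (x) x 96 (y) mm, rim at 62 mm, bar top at 106 mm, about 0.22 kg. Walls run in 6 mm over the lowest 12 mm (lead-in). Round upright lugs, 12 mm dia., 11 mm proud of the long walls, at x = +40 and -20 mm on both long sides, 24 to 62 mm up, domed below. A snap ridge across each end wall. Origin: centre of the underside.
- carrier_index (a point): Top of the carrier's index lip, a flat bent tab 44 mm wide at bar height that sticks out 26 mm from the upright at the carrier's +x end. Point at x = +93 mm, 106 mm above the underside. Tells which way round the carrier is.
- carrier_foot (a point): Centre of the carrier's underside, 97 mm below the bar centre, same axes. Turned half a turn from the nesting way, the lugs stand on the base tote's ledges and the underside stays 41 mm above its floor (stacked).
- base_seat (a point): Centre of the base tote's inner floor. When the carrier is fully home its carrier_foot coincides with this and the x axes agree. Base tote: grey, 166 (x) x 142 (y) mm, rim 65 mm above this point. Ledges along the long sides leave an opening 100 mm wide (y), with 16 mm notches for the lugs at x = +40 and -20 mm on both sides. z up.
- base_index (a point): Top centre of the base tote's index lip, a flat bent tab 44 mm wide that sticks out 22 mm at the base tote's +x end, 93 mm from its middle, 65 mm above base_seat. Tells which way round the base tote is.
- clip_mid (a point): Point midway between the two white spring clips in the middles of the base tote's end walls, 49 mm above base_seat. They catch the carrier's snap ridges: lowered without force the carrier stops on them 10 to 15 mm too high; a push of 8 to 17 N, more with more friction, takes it past, then the force drops as it snaps home.
- dock: Fixed stand: dark plate 206 x 166 x 10 mm, four steel corner guides 75 mm high; origin under its centre, axes as the base tote's. The base tote rides in it on springs: a push of 8 to 17 N makes it sink 15 to 34 mm (hard stop at 34), and it rises again when let go, so the seat is not where it was measured while it is pressed.
- beaker_250_mid (a point): Bystander: clear glass beaker 73 mm wide, 93 mm tall; point on its axis 10 mm above the bench.
- petri_dish_mid (a point): Bystander: clear flat dish 60 mm wide, 15 mm tall; point on its axis 10 mm above the bench.
- timer_mid (a point): Bystander: small white timer 52 x 66 x 21 mm lying flat; its middle.
- marker_mid (a point): Bystander: marker pen 15 x 136 mm lying flat; its middle.

How it is judged:
On the way, in this order (a step that is already met when the one before it is completed fails the run):
1. the carrier is lifted clear of the bench (height (world z) of carrier_foot above 0.05 m and contact force between carrier and dock below 0.1 N), for 0.1 s.
2. the carrier, turned index lip to index lip, has entered the base tote (horizontal distance between carrier_foot and base_seat below 0.012 m and x of carrier_index in the frame of base_seat above 0.08 m and z of carrier_foot in the frame of base_seat below 0.03 m), for 0.1 s.
At the end, for the whole second after the job is handed in: The carrier rests let go inside the base tote, index lips at the same end, its underside within 4 mm of the base tote's floor and 6 mm of its centre, level within 3 degrees, at rest, and the base tote has risen on its springs (its floor over 50 mm above the stand's underside) (z of carrier_foot in the frame of base_seat below 0.004 m and horizontal distance between carrier_foot and base_seat below 0.006 m and x of carrier_index in the frame of base_seat above 0.085 m and angle between carrier's own z axis and vertical below 0.05 rad and z of base_seat in the frame of dock above 0.05 m and linear speed of carrier below 0.02 m/s); the robot touches nothing.
It fails at once if the stand and base tote are loaded by the carrier with more than 35 N (contact force between carrier and dock above 35 N).
It fails at once if the robot itself pushes on the stand, the base tote or its clips with more than 35 N (contact force between the arm and dock above 35 N).
It fails at once if a bystander is pushed more than 2 cm from its place (distance of any of beaker_250_mid, petri_dish_mid, timer_mid, marker_mid from where it was at the start of the episode above 0.02 m).
It also fails if it takes over 64 s, if anything falls off the work surface, if the arm or the gripper's body presses on something with over 40 N, if the wrist force passes 120 N, or if a joint passes its speed limit or range.

ROBOT

A 6-joint arm with a two-finger parallel gripper is mounted at the origin on a cart in front of the work surface, level with it; the furniture and walls round the work are solid. World frame = base frame: x ahead of the robot, y to its left, z up, the work surface at z = 0. Lengths are in m, angles in rad, forces in N, time in s.
With the tool pointing down it reaches from about 0.425 to 0.95 m from the base axis. Payload 14.7 kg.
Tool frame: the origin (TCP) lies on the centre line of the jaws, within the pads' length; the fingertips stand 8 mm ahead of it and the grasp point (between the pads) lies 11 mm behind it; x points along the fingers, y is the direction in which the jaws open and shut, and the axes are right-handed (so a half turn about x gives the same grasp; the last joint's range is limited). The gripper opens to 85 mm and grips with 20 to 120 N. Pads are 22 mm wide; open, the fingers measure 114 mm over their backs; the gripper's body (76 mm by 85 mm) begins 54 mm behind the grasp point. The pads swing forward as they close: fully open they stand 13 mm farther back than shut.
Start: joints at [1.125, 0.48, 1.596, -0, 1.065, -0.047], TCP at [0.252, 0.599, 0.239] pointing down, gripper open.
Joint ranges: [-2.75, 2.75], [-0.82, 2.05], [0.23, 2.67], [-1.56, 4.7], [0.09, 2.69], [-2.92, 2.92]. Speed limits (rad/s): [1.89, 1.89, 2.39, 3.01, 3.01, 3.01].

INTERFACE

Orientations are given as a unit quaternion [x, y, z, w].
In Python, from rig import * gives the robot as it stands.
- The arm moves only by the tool send_rows, never from a script. Its argument "rows" is one flat list of numbers, 7 for each row, row after row: the shift along the tool's x, y, z in m, then the turn, a rotation vector about the tool's x, y, z in degrees, then the gripper command: -1 is shut, 1 is fully open, values between are in proportion. In form: [dx, dy, dz, ax, ay, az, grip, dx, dy, dz, ax, ay, az, grip, ...]. A call has 1 to 10 rows; each row shifts and turns the commanded pose from where the row before left it, along the tool's axes as they then stand; what a row does not reach is not made up. A row lasts 1/8 s, in which the tool goes at most 62.5 mm and 10.7 degrees, less where a joint would pass 70% of its speed; a pose out of reach is approached as far as the arm can. A call is refused whole if a number of a shift passes 0.0625 or a number of a turn 10.7, either way. A call with a gripper value outside its range is refused whole. The fingers move at their own pace and stop on an object; "squeeze" is the grip in N (left out, the last holds). Time passes only in rows, so rows that do not move let the fingers close. It gives the time, the measured TCP pose, the force and the opening at its end, in the units of the state.
- state(): the state, without advancing time (a new reading comes with each control period).
- grab_frame(name): name is "scene" or "top" or "wrist"; returns a dict with "color" (384x512x3 uint8, red, green, blue), "mtx" (3x3 intrinsics, pixels), "eye" and "orientation" of the camera in the world; the wrist camera has in their place "mount" (4x4, takes a point from camera to tool coordinates, whose origin is the TCP and whose axes are the tool frame's). Camera axes: x right, y up, looking along -z (the intrinsics and any distortion apply to the point x, -y, -z); pixel columns grow to the right and rows downward; lengths in m; the calibration is good to about 2 mm. A picture is of the moment at which its call begins: read the wrist's pose just before it. There is no depth.
- finish_job(): hands the job in, once; it reports no verdict.
The state is a dict: "t": time; "qpos": joint angles; "joint_vel": joint speeds; "effort": joint torques, N m; "position": TCP position; "tool_rot": TCP orientation; "wrist_force": force on the tool from outside, world axes, zero at the start; "torque": the same for the moment, N m; "width": opening from 0.0 (shut) to 1.0 (fully open).
Only numpy, scipy, OpenCV 4.12 (cv2) and the standard library are available. Lean on these libraries where they do the work, as an engineer would, in place of code of your own. Each camera call takes 0.05 s, during which the arm holds its last target.

## Working session

There is one attempt and no reset: what is moved stays moved. The work goes in short steps, Python scripts to look and compute and a tool call to move; the robot and the scene stay as the last step left them, time stands still between calls to the robot, and variables do not carry over. Pictures are saved under pics/ and viewed, and the job is handed in when it is done.

Besides the shell and the picture viewer there is one more tool, called by a JSON object that holds its "name" and its "arguments". send_rows: Moves the arm, as the interface text tells. Its arguments: {"type":"object","properties":{"rows":{"type":"array","items":{"type":"number"}},"squeeze":{"type":"number"}},"required":["rows"]}

```bash
mkdir -p pics; ls; python3 - <<'E'
from rig import *
import cv2,pickle
s=state(); print(s)
d={}
for n in ["scene","top","wrist"]:
    f=grab_frame(n); d[n]=f
    cv2.imwrite(f"pics/{n}0.png",f["color"][:,:,::-1])
    print(n,{k:v for k,v in f.items() if k!="color"})
pickle.dump((s,d),open("f0.pkl","wb"))
E
```

```text
pics
{'t': 0.0, 'qpos': array([ 1.12540272e+00,  4.80843468e-01,  1.59688199e+00, -1.28554387e-05,
        1.06508266e+00, -4.65790234e-02]), 'joint_vel': array([-0.0003361 , -0.00054355,  0.00013865,  0.00025029, -0.00142288,
       -0.00029561]), 'effort': array([ 2.58969572e-03, -9.50649118e+01, -4.30186486e+01,  1.79196181e-04,
        1.22707264e-02, -4.19225239e-05]), 'position': array([0.25220971, 0.59863621, 0.23866181]), 'tool_rot': array([ 0.1396497 ,  0.69319596, -0.14048523,  0.69299438]), 'wrist_force': array([-0.31208636, -0.12128929, -0.23507668]), 'torque': array([1.47918856e-02, 5.65008160e-02, 8.30087294e-05]), 'width': 0.9976912607470915}
scene {'mtx': array([[465.36387202,   0.        , 251.79072098],
       [  0.        , 465.36387202, 195.10266795],
       [  0.        ,   0.        ,   1.        ]]), 'eye': array([-0.64348571, -0.40082394,  1.41228867]), 'orientation': array([ 0.30073451, -0.19955454, -0.52768542,  0.76895048])}
top {'mtx': array([[482.90732034,   0.        , 256.81549166],
       [  0.        , 482.90732034, 199.57317044],
       [  0.        ,   0.        ,   1.        ]]), 'eye': array([0.25454769, 0.04369612, 1.72172508]), 'orientation': array([-0.05479911,  0.04913045,  0.71387374, -0.69639611])}
wrist {'mtx': array([[307.84089734,   0.        , 257.34754679],
       [  0.        , 307.84089734, 188.50717663],
       [  0.        ,   0.        ,   1.        ]]), 'mount': array([[-2.17197570e-03,  2.73945727e-01, -9.61742700e-01,
        -1.34530241e-01],
       [ 9.99997573e-01,  9.49787469e-04, -1.98782919e-03,
        -8.57779270e-04],
       [ 3.68893853e-04, -9.61744684e-01, -2.73947125e-01,
        -6.94602362e-02],
       [ 0.00000000e+00,  0.00000000e+00,  0.00000000e+00,
         1.00000000e+00]])}
```

View pics/scene0.png

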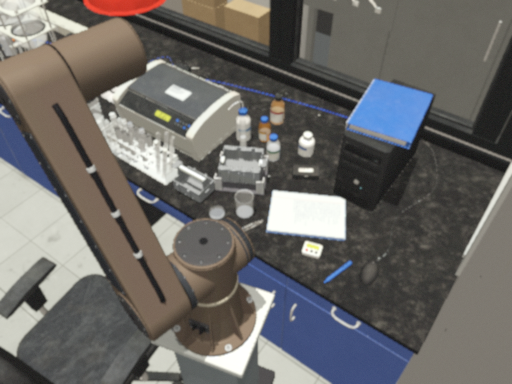

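View pics/top0.png

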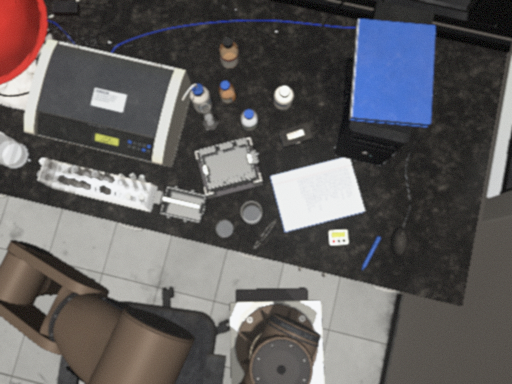

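View pics/wrist0.png

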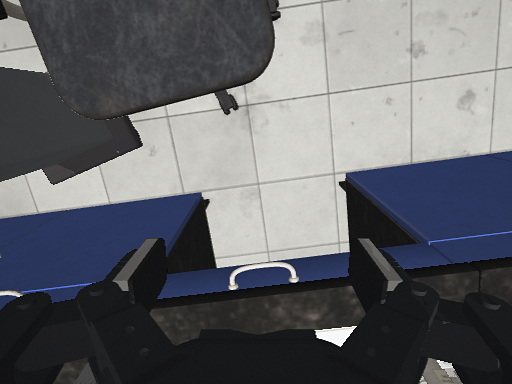

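The top view shows the carrier near (183,203), the base tote and stand near (228,165), and the beaker, dish and marker near (250,212), (224,228) and (265,234). I'll enlarge these.

```bash
cat > h.py <<'E'
import numpy as np,cv2,pickle
from scipy.spatial.transform import Rotation as R
def ray(f,uv):
    K=f["mtx"]; p=np.array([(uv[0]-K[0,2])/K[0,0],-(uv[1]-K[1,2])/K[1,1],-1.])
    return np.array(f["eye"]),R.from_quat(f["orientation"]).apply(p)
def onz(f,uv,z):
    e,d=ray(f,uv); return e+d*(z-e[2])/d[2]
def proj(f,P):
    c=R.from_quat(f["orientation"]).inv().apply(np.asarray(P)-f["eye"]); K=f["mtx"]
    return K[0,2]-K[0,0]*c[0]/c[2], K[1,2]+K[1,1]*c[1]/c[2]
def tri(f1,u1,f2,u2):
    e1,d1=ray(f1,u1);e2,d2=ray(f2,u2)
    A=np.stack([d1,-d2],1); t=np.linalg.lstsq(A,e2-e1,rcond=None)[0]
    a=e1+t[0]*d1;b=e2+t[1]*d2
    return (a+b)/2,np.linalg.norm(a-b)
def wristcam(f,s):
    M=np.array(f["mount"]); Rt=R.from_quat(s["tool_rot"])
    g=dict(f); g["eye"]=s["position"]+Rt.apply(M[:3,3]); g["orientation"]=(Rt*R.from_matrix(M[:3,:3])).as_quat()
    return g
def crop(f,x0,y0,x1,y1,k,name):
    cv2.imwrite(name,cv2.resize(f["color"][y0:y1,x0:x1,::-1],None,fx=k,fy=k,interpolation=cv2.INTER_CUBIC))
E
python3 - <<'E'
from h import *
s,d=pickle.load(open("f0.pkl","rb"))
crop(d["top"],150,130,290,250,5.5,"pics/tc.png")
crop(d["scene"],160,130,290,240,6,"pics/sc.png")
E
```

```text
(no output)
```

View pics/tc.png

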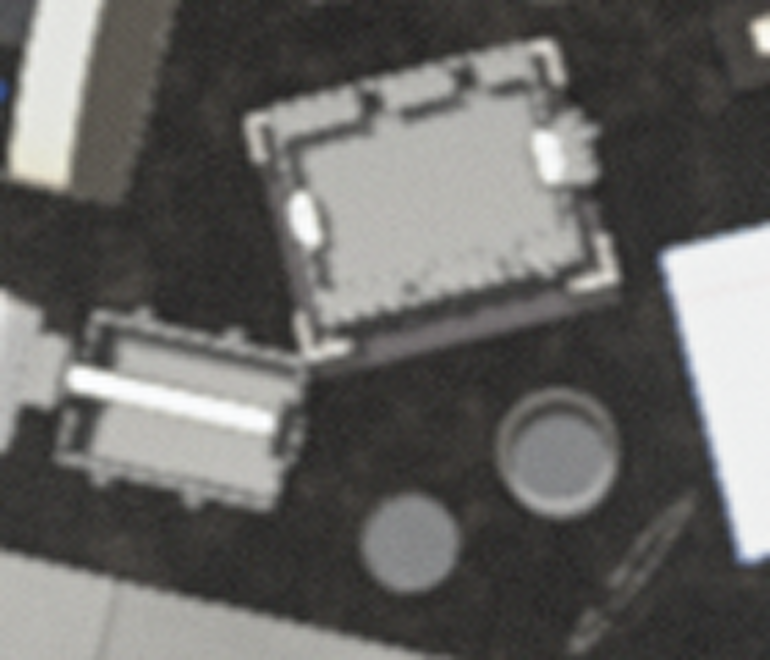

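View pics/sc.png

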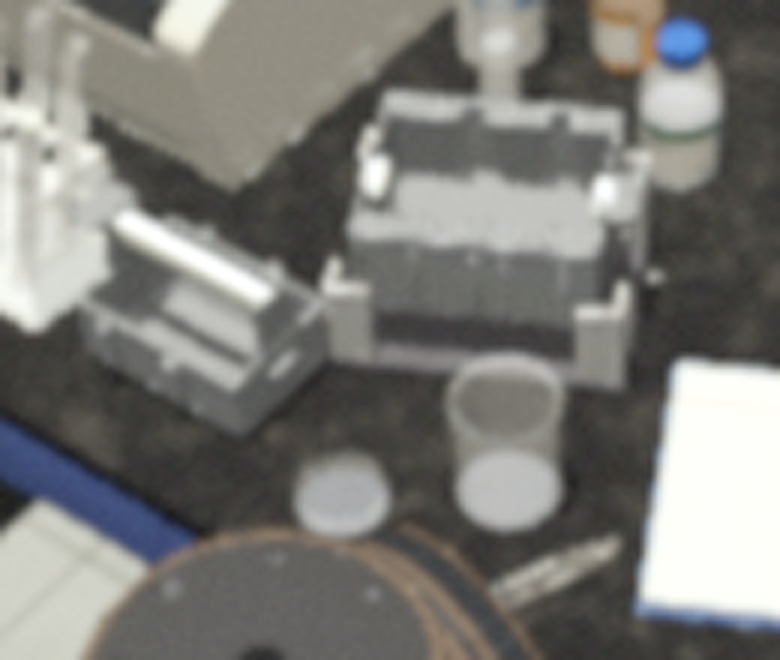

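```bash
python3 - <<'E'
from h import *
s,d=pickle.load(open("f0.pkl","rb"))
t=d["top"];sc=d["scene"]
print(R.from_quat(s["tool_rot"]).as_matrix().round(3))
def blobs(f,box,th,name):
    x0,y0,x1,y1=box
    im=cv2.cvtColor(f["color"],cv2.COLOR_RGB2GRAY)[y0:y1,x0:x1]
    im4=cv2.resize(im,None,fx=4,fy=4,interpolation=cv2.INTER_CUBIC)
    m=(im4>th).astype(np.uint8)
    n,l,st,c=cv2.connectedComponentsWithStats(m)
    for i in range(1,n):
        if st[i,4]>60:
            pts=np.argwhere(l==i)[:,::-1].astype(np.float32)
            r=cv2.minAreaRect(pts); b=(cv2.boxPoints(r)+.5)/4-.5+[x0,y0]
            print(name,st[i,4]/16,((c[i]+.5)/4-.5+[x0,y0]).round(2),b.round(1).tolist())
blobs(t,(160,185,210,220),225,"top bar")
blobs(t,(195,140,265,180),225,"top clips")
blobs(sc,(176,160,210,185),215,"sc bar")
blobs(sc,(215,145,270,170),225,"sc clips")
c=lambda x,y:(150+(x+.5)/5.5-.5,130+(y+.5)/5.5-.5)
S=lambda x,y:(160+(x+.5)/6-.5,130+(y+.5)/6-.5)
print("dish",tri(t,c(410,543),sc,S(342,495)))
print("beaker bottom z0",onz(t,c(560,455),0.0),onz(sc,S(507,495),0.))
print("marker",onz(t,c(575,650),.007),onz(t,c(690,497),.007))
for p in [(258,135),(545,50),(608,275),(320,345)]: print("guide top",onz(t,c(*p),.08))
for p,q in [((258,120),(372,135)),((312,350),(340,275)),((605,275),(620,300)),((553,55),(640,155))]:
    print("guide tri",tri(t,c(*p),sc,S(*q)))
E
```

```text
[[-0.001  0.388  0.922]
 [-0.001  0.922 -0.388]
 [-1.    -0.001 -0.   ]]
top bar 124.75 [180.79 202.38] [[161.9, 200.0], [162.8, 196.4], [199.3, 204.7], [198.5, 208.3]]
top clips 29.0 [249.3 157.9] [[246.4, 154.3], [250.3, 153.3], [252.4, 161.6], [248.5, 162.5]]
top clips 24.75 [204.9  169.43] [[201.9, 165.7], [205.2, 164.8], [207.5, 173.2], [204.2, 174.0]]
sc bar 93.625 [191.73 172.34] [[178.3, 167.1], [180.0, 164.0], [205.0, 177.5], [203.3, 180.6]]
sc clips 13.25 [222.08 158.58] [[220.6, 156.4], [223.6, 156.4], [223.6, 161.1], [220.6, 161.1]]
sc clips 12.625 [260.33 161.6 ] [[258.4, 163.6], [259.2, 159.1], [262.4, 159.7], [261.7, 164.1]]
dish (array([0.40784201, 0.17373533, 0.00878091]), np.float64(0.0014445348179434126))
beaker bottom z0 [0.46408058 0.07497    0.        ] [ 4.52956839e-01  7.57373726e-02 -2.22044605e-16]
marker [0.33671708 0.06802799 0.007     ] [ 0.43368508 -0.00881864  0.007     ]
guide top [0.66359354 0.26052655 0.08      ]
guide top [0.71425897 0.07724521 0.08      ]
guide top [0.56750897 0.04078911 0.08      ]
guide top [0.52756843 0.22239617 0.08      ]
guide tri (array([0.67429339, 0.26377567, 0.07194156]), np.float64(0.0050141303760563565))
guide tri (array([0.52443139, 0.2250182 , 0.08586167]), np.float64(0.003943893086054225))
guide tri (array([0.56686558, 0.04096145, 0.08792675]), np.float64(0.0037939983419091943))
guide tri (array([0.70834656, 0.07421457, 0.08528053]), np.float64(0.00462228704357211))
```

```bash
python3 - <<'E'
from h import *
s,d=pickle.load(open("f0.pkl","rb"))
t=d["top"];sc=d["scene"]
print("bar",onz(t,(180.7,202.4),.104),tri(t,(180.7,202.4),sc,(191.7,172.3)))
a=onz(t,(162.3,198.2),.106);b=onz(t,(198.9,206.5),.106);print(a,b,np.linalg.norm(a-b),np.degrees(np.arctan2(*(a-b)[1::-1])))
A,ea=tri(t,(249.3,157.9),sc,(260.3,161.6));B,eb=tri(t,(204.9,169.4),sc,(222.1,158.6));print("clips",A,ea,B,eb,(A+B)/2,np.degrees(np.arctan2(*(A-B)[1::-1])),np.linalg.norm(A-B))
g=np.array([onz(t,((150+(x+.5)/5.5-.5),(130+(y+.5)/5.5-.5)),.08) for x,y in [(258,135),(545,50),(608,275),(320,345)]]);print(g.mean(0))
for i in range(4): v=g[(i+1)%4]-g[i]; print(np.degrees(np.arctan2(v[1],v[0])),np.linalg.norm(v))
E
```

```text
bar [0.49131407 0.31191837 0.104     ] (array([0.49090456, 0.31271089, 0.10403222]), np.float64(0.0017836650075271963))
[0.50699898 0.37403848 0.106     ] [0.47545501 0.25001715 0.106     ] 0.12796996649594072 75.72979583776336
clips [0.63757797 0.07629403 0.11166615] 0.0007687957494358315 [0.60186728 0.22901801 0.10900704] 0.0015608433221713659 [0.61972263 0.15265602 0.11033659] -76.83926436356552 0.15686598330706114
[0.61823248 0.15023926 0.08      ]
-74.54732149077915 0.19015528676904758
-166.04881784664138 0.1512104804650905
102.40350193566506 0.18594722066652186
15.659178421219176 0.14126837799155284
```

{"name": "send_rows", "arguments": {"rows": [0, -0.0215, 0.0415, 0, 0, 0, 1, 0, -0.0215, 0.0415, 0, 0, 0, 1, 0, -0.0215, 0.0415, 0, 0, 0, 1, 0, -0.0215, 0.0415, 0, 0, 0, 1, 0, -0.0215, 0.0415, 0, 0, 0, 1, 0, -0.0215, 0.0415, 0, 0, 0, 1, 0, -0.0215, 0.0415, 0, 0, 0, 1, 0, -0.0215, 0.0415, 0, 0, 0, 1]}}

```text
t: 1.15
position: [0.4923, 0.3102, 0.2392]
tool_rot: [0.14, 0.693, -0.14, 0.693]
wrist_force: [0.3, 0.6, 0.2]
width: 1.0
```

{"name": "send_rows", "arguments": {"rows": [0, 0, 0, -9.85, 0, 0, 1, 0, 0, 0, -9.85, 0, 0, 1, 0, 0, 0, -9.85, 0, 0, 1, 0, 0, 0, -9.85, 0, 0, 1, 0, 0, 0, -9.85, 0, 0, 1, 0, 0, 0, -9.85, 0, 0, 1, 0, 0, 0, -9.85, 0, 0, 1, 0, 0, 0, -9.85, 0, 0, 1, 0, 0, 0, -9.85, 0, 0, 1, 0, 0, 0, -9.85, 0, 0, 1]}}

```text
t: 2.4
position: [0.4914, 0.3115, 0.2391]
tool_rot: [-0.435, 0.557, 0.435, 0.557]
wrist_force: [-0.1, 0.1, -0.3]
width: 1.002
```

{"name": "send_rows", "arguments": {"rows": [0, 0, 0, 0, 0, 0, 1]}}

```text
t: 2.52
position: [0.4914, 0.3115, 0.2392]
tool_rot: [-0.433, 0.559, 0.433, 0.559]
wrist_force: [0.9, 0.1, -0.2]
width: 1.001
```

```bash
cat > look.py <<'E'
from rig import *
from h import *
import sys
n=sys.argv[1]; d={}
s=state()
for k in sys.argv[2:]:
    s=state(); f=grab_frame(k)
    if k=="wrist": f=wristcam(f,s)
    d[k]=f; crop(f,0,0,512,384,1.5,f"pics/{k}{n}.png")
pickle.dump((s,d),open(f"f{n}.pkl","wb"))
m=R.from_quat(s["tool_rot"]).as_matrix()
print("t",s["t"],"pos",s["position"].round(4),"yawY",np.degrees(np.arctan2(m[1,1],m[0,1])).round(2),"xdir",m[:,0].round(4),"F",s["wrist_force"].round(2),"T",s["torque"].round(2),"w",round(s["width"],3),"q",np.degrees(s["qpos"]).round(1))
E
python3 look.py 1 wrist top
```

```text
t 2.575 pos [0.4915 0.3115 0.2392] yawY 165.43 xdir [-2.e-04 -2.e-04 -1.e+00] F [ 0.55  0.21 -0.52] T [ 0.01  0.05 -0.01] w 0.999 q [  29.4   22.1  100.6   -0.    57.3 -136. ]
```

View pics/wrist1.png

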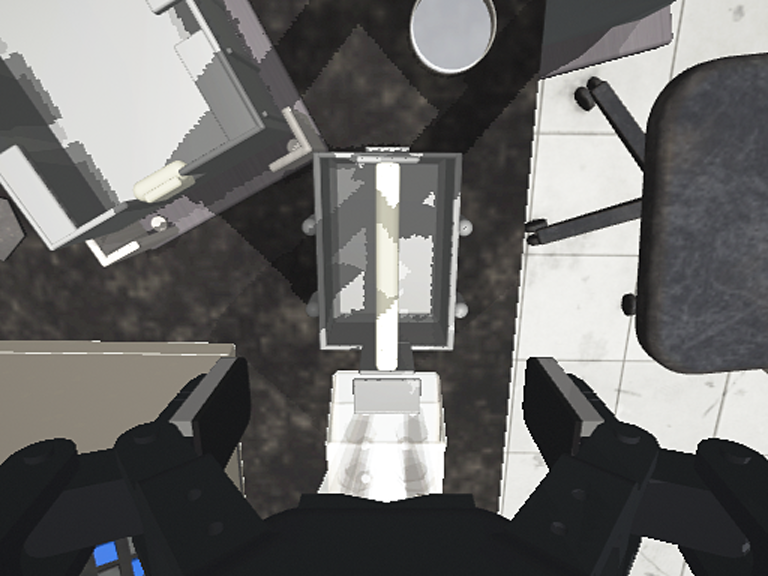

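The wrist view shows the bar vertical, from (387,163) to (387,369) in the enlarged picture. The lip at the bottom (387,395) overhangs close to a white rack.

```bash
python3 - <<'E'
from h import *
s,d=pickle.load(open("f1.pkl","rb")); w=d["wrist"]
im=w["color"]; m=(im.min(2)>140).astype(np.uint8)
for v in [115,125,135,150,165,180,195,210,225,235]:
    r=im[v,235:285].mean(1); on=np.where(r>np.percentile(r,95)*0.82)[0]; print(v,on.min()+235,on.max()+235, int(r.max()))
P=lambda x,y,z: onz(w,((x+.5)/1.5-.5,(y+.5)/1.5-.5),z)
a=P(387,163,.106);b=P(387,369,.106);print(a,b,(a+b)/2,np.linalg.norm(a-b))
print("rack top?",[P(x,371,.1) for x in (333,442)])
# dish
print("lip", P(387,395,.106))
E
```

```text
115 251 265 255
125 251 265 255
135 258 284 255
150 251 263 237
165 251 284 241
180 251 284 242
195 235 284 242
210 253 264 255
225 251 264 255
235 251 264 255
[0.47518893 0.25006726 0.106     ] [0.50678545 0.37320147 0.106     ] [0.49098719 0.31163436 0.106     ] 0.12712345388727236
rack top? [array([0.54200106, 0.36872373, 0.1       ]), array([0.47311787, 0.38644726, 0.1       ])]
lip [0.5113928  0.39115672 0.106     ]
```

{"name": "send_rows", "arguments": {"rows": [0.03, 0, 0, 0, 0, 0, 1, 0.03, 0, 0, 0, 0, 0, 1, 0.03, 0, 0, 0, 0, 0, 1, 0.03, 0, 0, 0, 0, 0, 1, 0.02, 0, 0, 0, 0, 0, 1, 0.013, 0, 0, 0, 0, 0, 1, 0, 0, 0, 0, 0, 0, 1]}}

```text
t: 3.5
position: [0.4912, 0.3114, 0.0857]
tool_rot: [-0.433, 0.559, 0.433, 0.558]
wrist_force: [-0.6, 0.0, -0.2]
width: 1.001
```

{"name": "send_rows", "arguments": {"rows": [0, 0, 0, 0, 0, 0, -1, 0, 0, 0, 0, 0, 0, -1, 0, 0, 0, 0, 0, 0, -1, 0, 0, 0, 0, 0, 0, -1, 0, 0, 0, 0, 0, 0, -1, 0, 0, 0, 0, 0, 0, -1, 0, 0, 0, 0, 0, 0, -1], "squeeze": 80}}

```text
t: 4.38
position: [0.4914, 0.3117, 0.0867]
tool_rot: [-0.433, 0.559, 0.434, 0.559]
wrist_force: [-2.7, 1.5, 6.6]
width: 0.152
```

```bash
python3 look.py 2 wrist
```

```text
t 4.375 pos [0.4914 0.3117 0.0867] yawY 165.63 xdir [ 0.e+00  3.e-04 -1.e+00] F [-2.69  1.45  6.56] T [ 0.1   0.41 -0.17] w 0.152 q [  29.4   33.2  107.9    0.    38.9 -136.3]
```

View pics/wrist2.png

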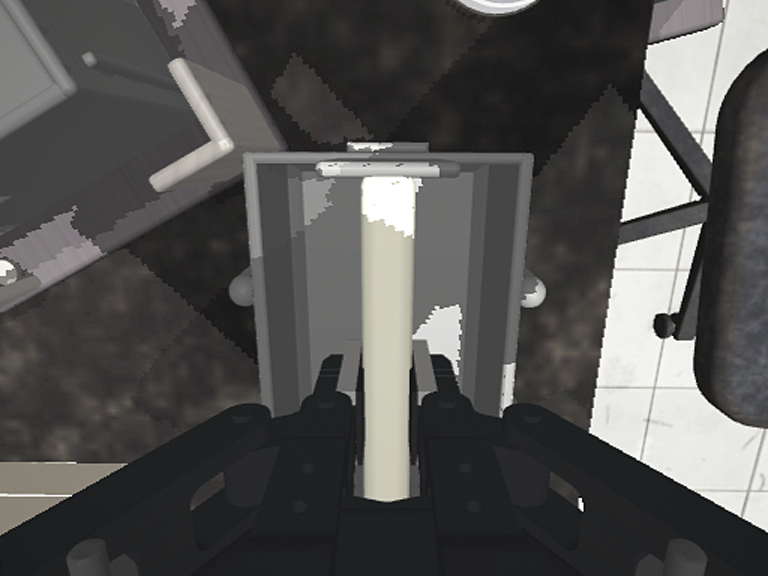

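The bar is held between the pads. Next I lift straight up.

{"name": "send_rows", "arguments": {"rows": [-0.01, 0, 0, 0, 0, 0, -1, -0.025, 0, 0, 0, 0, 0, -1, -0.035, 0, 0, 0, 0, 0, -1, -0.035, 0, 0, 0, 0, 0, -1, -0.035, 0, 0, 0, 0, 0, -1, -0.03, 0, 0, 0, 0, 0, -1, -0.01, 0, 0, 0, 0, 0, -1, 0, 0, 0, 0, 0, 0, -1]}}

```text
t: 5.42
position: [0.4915, 0.3115, 0.2664]
tool_rot: [-0.434, 0.558, 0.434, 0.559]
wrist_force: [0.2, -0.0, -3.2]
width: 0.147
```

```bash
python3 look.py 3 wrist top
```

```text
t 5.475 pos [0.4912 0.3113 0.2656] yawY 165.65 xdir [-8.e-04 -4.e-04 -1.e+00] F [-0.3  -0.42 -3.46] T [-0.03  0.03 -0.04] w 0.149 q [  29.4   20.6   98.9   -0.    60.6 -136.3]
```

View pics/wrist3.png

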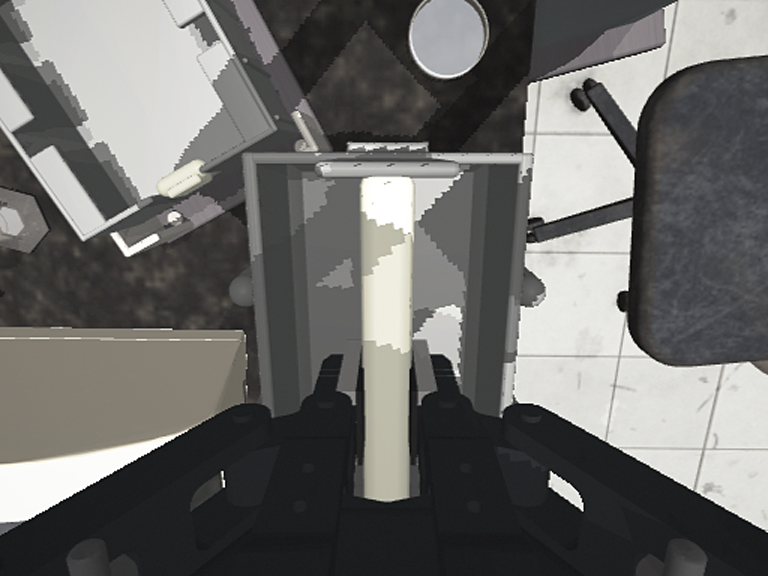

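{"name": "send_rows", "arguments": {"rows": [0, -0.0075, -0.029, 0, 0, 0, -1, 0, -0.0075, -0.029, 0, 0, 0, -1, 0, 0, 0, 6, 0, 0, -1, 0, 0, 0, 10, 0, 0, -1, 0, 0, 0, 10, 0, 0, -1, 0, 0, 0, 10, 0, 0, -1, 0, 0, 0, 10, 0, 0, -1, 0, 0, 0, 10, 0, 0, -1, 0, 0, 0, 10, 0, 0, -1, 0, 0, 0, 10, 0, 0, -1]}}

```text
t: 6.78
position: [0.4911, 0.2514, 0.2648]
tool_rot: [0.004, 0.708, -0.005, 0.706]
wrist_force: [0.2, -0.4, -2.2]
width: 0.143
```

{"name": "send_rows", "arguments": {"rows": [0, 0, 0, 10, 0, 0, -1, 0, 0, 0, 10, 0, 0, -1, 0, 0, 0, 10, 0, 0, -1, 0, 0, 0, 10, 0, 0, -1, 0, 0, 0, 0, 0, 0, -1, 0, 0, 0, 0, 0, 0, -1]}}

```text
t: 7.52
position: [0.4914, 0.2515, 0.2656]
tool_rot: [0.242, 0.665, -0.243, 0.664]
wrist_force: [-0.3, 0.1, -2.5]
width: 0.147
```

```bash
python3 look.py 4 wrist
```

```text
t 7.525 pos [0.4914 0.2515 0.2656] yawY 49.89 xdir [-1.1e-03 -5.0e-04 -1.0e+00] F [-0.26  0.12 -2.51] T [0. 0. 0.] w 0.147 q [ 24.   18.2 102.6  -0.   59.3 -25.9]
```

View pics/wrist4.png

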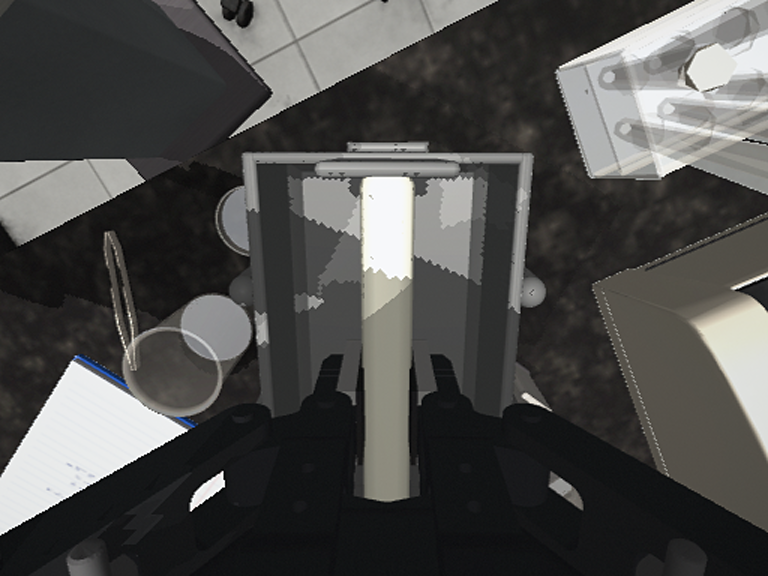

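The picture's top is toward the tool's -z, so the base was behind the hand. I'll finish the turn, then pass over to the base's lip side for a clear view of it.

{"name": "send_rows", "arguments": {"rows": [0, 0, 0, 9.1, 0, 0, -1, 0, 0, 0, 9.1, 0, 0, -1, 0, 0, 0, 9.1, 0, 0, -1, 0, 0, 0, 9.1, 0, 0, -1, 0, 0, 0, 0, 0, 0, -1]}}

```text
t: 8.2
position: [0.4916, 0.2517, 0.2662]
tool_rot: [0.438, 0.555, -0.438, 0.555]
wrist_force: [0.3, -1.1, -2.4]
width: 0.149
```

{"name": "send_rows", "arguments": {"rows": [0, 0.0148, 0.042, 0, 0, 0, -1, 0, 0.0148, 0.042, 0, 0, 0, -1, 0, 0.0148, 0.042, 0, 0, 0, -1, 0, 0.0148, 0.042, 0, 0, 0, -1, 0, 0.0148, 0.042, 0, 0, 0, -1, 0, 0.0148, 0.042, 0, 0, 0, -1, 0, 0.0148, 0.042, 0, 0, 0, -1, 0, 0, 0, 0, 0, 0, -1, 0, 0, 0, 0, 0, 0, -1]}}

```text
t: 9.32
position: [0.6595, -0.0107, 0.2659]
tool_rot: [0.438, 0.555, -0.438, 0.555]
wrist_force: [-0.6, -0.0, -2.6]
width: 0.147
```

```bash
python3 look.py 5 wrist
```

```text
t 9.325 pos [ 0.6595 -0.0107  0.2659] yawY 13.42 xdir [-9.e-04  3.e-04 -1.e+00] F [-0.62 -0.04 -2.6 ] T [ 0.02 -0.03  0.  ] w 0.147 q [ -3.6  27.   88.3   0.   64.7 -17. ]
```

View pics/wrist5.png

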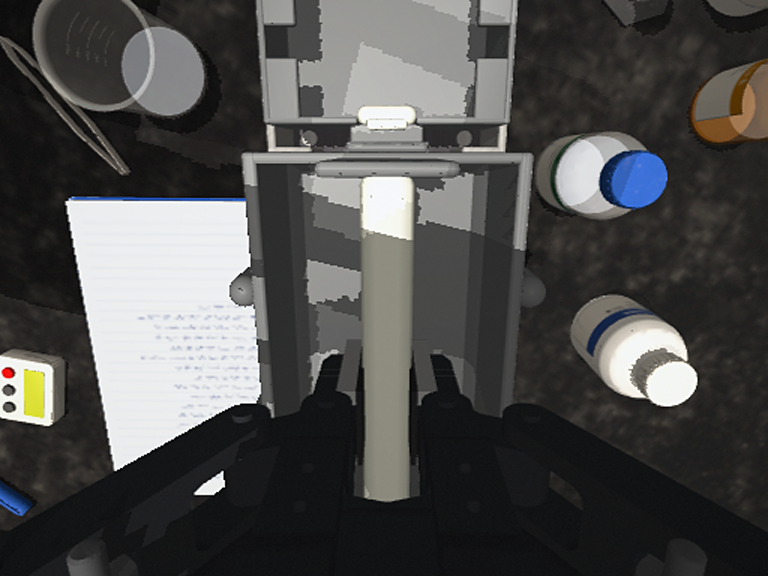

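The base's +x end is in view at the top: clip near (387,117), lip near (387,135), ledge notches near y≈40. I'll enlarge that part.

```bash
python3 - <<'E'
from h import *
s,d=pickle.load(open("f5.pkl","rb")); w=d["wrist"]
crop(w,160,0,360,110,4,"pics/w5c.png")
s,d=pickle.load(open("f1.pkl","rb")); w=d["wrist"]
crop(w,0,0,220,180,3.5,"pics/w1c.png")
E
```

```text
(no output)
```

View pics/w5c.png

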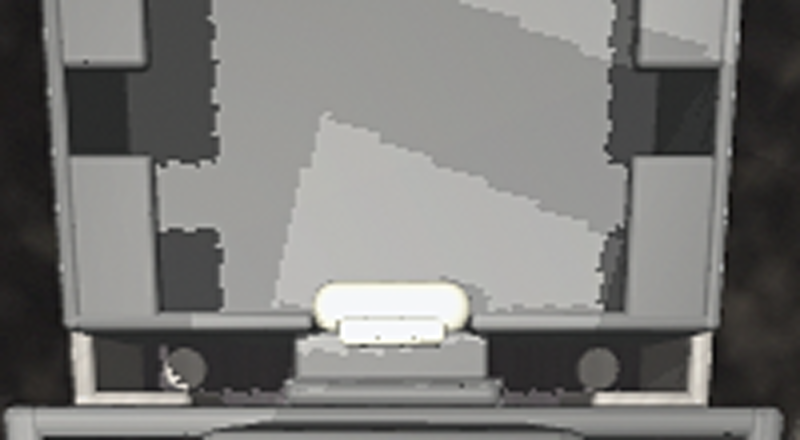

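View pics/w1c.png

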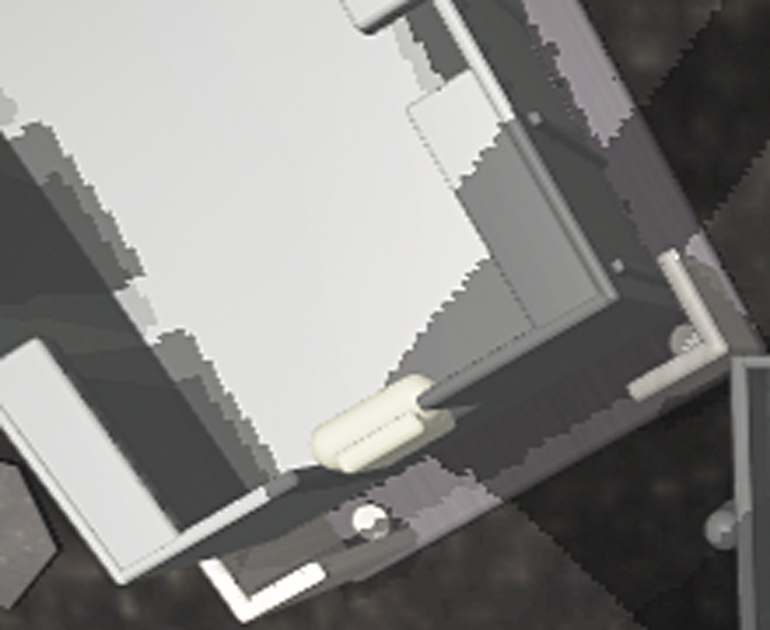

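```bash
python3 - <<'E'
from h import *
from scipy.optimize import least_squares
s5,d5=pickle.load(open("f5.pkl","rb")); w=d5["wrist"]
s1,d1=pickle.load(open("f1.pkl","rb")); w1=d1["wrist"]
s0,d0=pickle.load(open("f0.pkl","rb"))
C=lambda x,y:(160+(x+.5)/4-.5,(y+.5)/4-.5)
C1=lambda x,y:((x+.5)/3.5-.5,(y+.5)/3.5-.5)
O=[(w,C(153,157),(48,50)),(w,C(628,157),(48,-50)),(w,C(146,67),(32,50)),(w,C(636,67),(32,-50))]
# which side: image left in view5?
for z in (.120,.126,.132):
    a,b=onz(w,O[0][1],z),onz(w,O[1][1],z); c,e=onz(w,O[2][1],z),onz(w,O[3][1],z)
    print(z,np.linalg.norm(a-b),np.linalg.norm(c-e),np.linalg.norm((a+b)/2-(c+e)/2),a.round(4),b.round(4))
    a,b=onz(w1,C1(120,580),z),onz(w1,C1(611,296),z); print("  w1",np.linalg.norm(a-b),a.round(4),b.round(4))
def fit(obs):
    def r(p):
        x,y,yaw,z=p; out=[]
        for f,uv,(bx,by) in obs:
            P=[x+(np.cos(yaw)*bx-np.sin(yaw)*by)/1e3,y+(np.sin(yaw)*bx+np.cos(yaw)*by)/1e3,z]
            out+=list(np.subtract(proj(f,P),uv))
        return out
    q=least_squares(r,[.62,.153,-1.34,.126]); print(q.x.round(4),np.degrees(q.x[2]).round(2),np.round(q.fun,1)); return q.x
# view5: image right = ? tool y
O5=[(f,u,(bx,-by)) for f,u,(bx,by) in O]
fit(O5)
O1=[(w1,C1(120,580),(-83,71)),(w1,C1(611,296),(-83,-71))]
fit(O5+O1)
E
```

```text
0.12 0.09884907025546448 0.10015157513693927 0.01680716631727251 [0.5836 0.0934 0.12  ] [0.6797 0.1163 0.12  ]
  w1 0.13849448266632472 [0.6686 0.2477 0.12  ] [0.5338 0.2156 0.12  ]
0.126 0.09673441029004974 0.09800905092433967 0.016447613701842306 [0.5848 0.0926 0.126 ] [0.6789 0.1151 0.126 ]
  w1 0.13521920411661406 [0.664  0.2476 0.126 ] [0.5324 0.2163 0.126 ]
0.132 0.09461975032463513 0.09586652671173983 0.01608806108641199 [0.5861 0.0918 0.132 ] [0.6782 0.1138 0.132 ]
  w1 0.13194392556690318 [0.6594 0.2475 0.132 ] [0.531 0.217 0.132]
[ 0.6204  0.1522 -1.3371  0.1191] -76.61 [-0.5 -0.6  0.6 -0.6  0.3  0.6 -0.4  0.6]
[ 0.6206  0.1518 -1.3376  0.1194] -76.64 [-0.4 -0.1  0.7 -0.   0.3  1.  -0.3  1.1 -1.   1.8  2.2  0.1]
```

```bash
python3 - <<'E'
from h import *
s,d=pickle.load(open("f5.pkl","rb")); w=d["wrist"]
Rt=R.from_quat(s["tool_rot"]); z=s["position"][2]-.0867
P=lambda x,y,h:(Rt.inv().apply(onz(w,((x+.5)/1.5-.5,(y+.5)/1.5-.5),z+h)-s["position"])*1e3).round(1)
print("rim -x corners",P(243,153,.062),P(532,153,.062),"bar end",P(387,176,.106), "bar sides",P(361,200,.106),P(413,200,.106))
m=Rt.as_matrix()
tgt=np.array([.6205,.1520]); yaw=np.radians(-76.62)
print("tool z yaw",np.degrees(np.arctan2(m[1,2],m[0,2])))
dw=np.append(tgt,s["position"][2])-s["position"]; print("tool shift",(m.T@dw).round(4))
E
```

```text
rim -x corners [ 24.8 -47.8 -68.6] [ 24.7  48.1 -68.6] bar end [-19.3  -0.1 -63.3] bar sides [-19.3  -6.5 -57.5] [-19.3   6.3 -57.5]
tool z yaw -76.58031965290397
tool shift [ 1.000e-04 -2.000e-04 -1.673e-01]
```

{"name": "send_rows", "arguments": {"rows": [0, 0, -0.042, 0, 0, 0, -1, 0, 0, -0.042, 0, 0, 0, -1, 0, 0, -0.042, 0, 0, 0, -1, 0, 0, -0.042, 0, 0, 0, -1, 0.02, 0, 0, 0, 0, 0, -1, 0.02, 0, 0, 0, 0, 0, -1, 0, 0, 0, 0, 0, 0, -1, 0, 0, 0, 0, 0, 0, -1]}}

```text
t: 10.38
position: [0.6215, 0.1532, 0.2272]
tool_rot: [0.439, 0.554, -0.438, 0.555]
wrist_force: [0.7, -0.3, -1.6]
width: 0.148
```

```bash
python3 look.py 6 wrist scene
```

```text
t 10.425 pos [0.6217 0.1531 0.2274] yawY 13.29 xdir [ 1.3e-03  3.0e-04 -1.0e+00] F [-0.13 -0.35 -2.88] T [ 0.03  0.01 -0.02] w 0.147 q [11.1 27.3 93.6  0.  59.  -2.2]
```

View pics/wrist6.png

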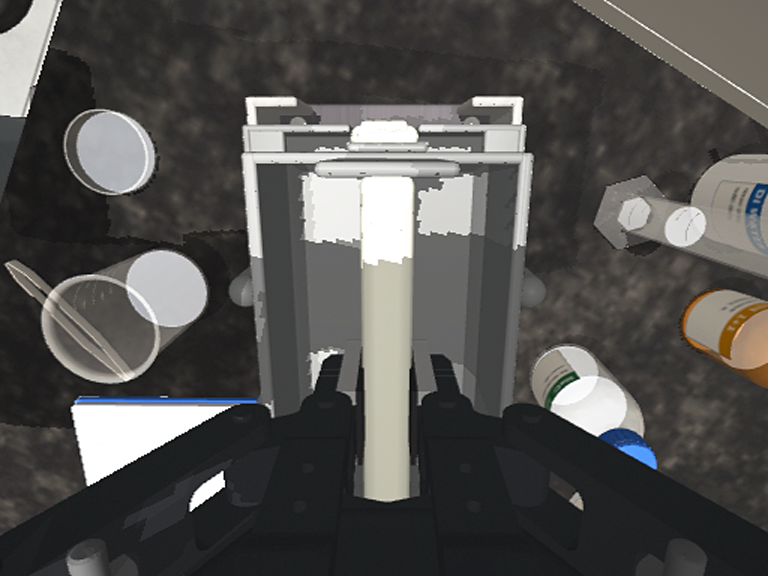

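```bash
python3 - <<'E'
from h import *
s,d=pickle.load(open("f6.pkl","rb"))
crop(d["scene"],190,100,300,200,7,"pics/s6c.png")
E
```

```text
(no output)
```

View pics/s6c.png

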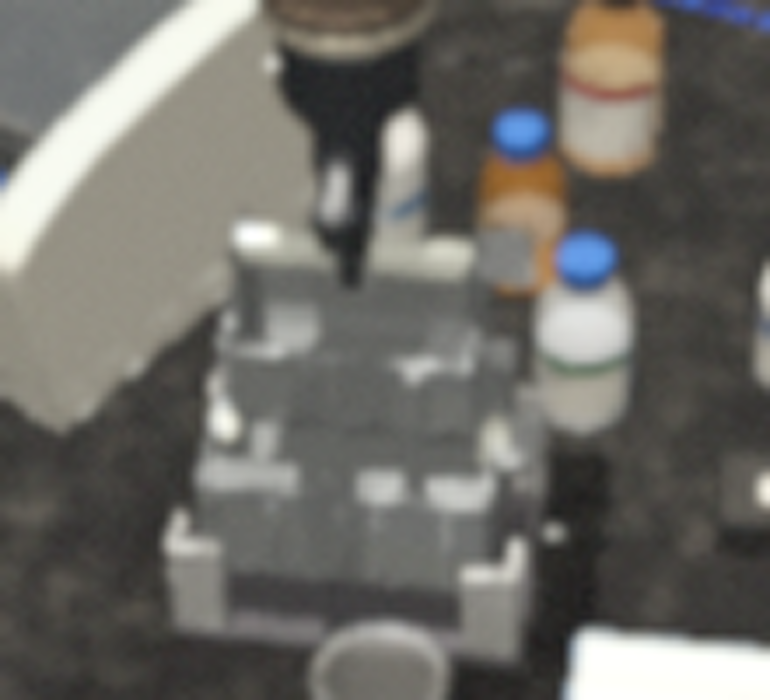

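```bash
python3 - <<'E'
from h import *
s,d=pickle.load(open("f6.pkl","rb")); w=d["wrist"]
crop(w,150,55,365,115,3.7,"pics/w6c.png")
E
```

```text
(no output)
```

View pics/w6c.png

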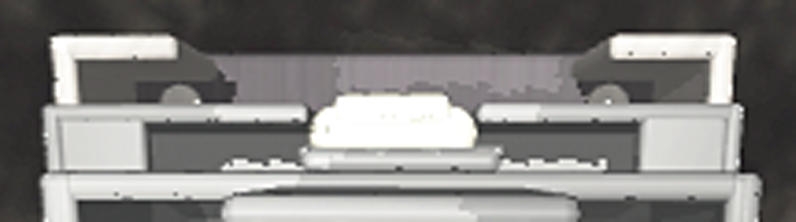

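The image puts the carrier 1.4 mm too far along tool +y relative to the base. I'll correct that and lower in steps, watching the force.

{"name": "send_rows", "arguments": {"rows": [0, -0.0014, 0, 0, 0, 0, -1, 0, 0, 0, 0, 0, 0, -1, 0.01, 0, 0, 0, 0, 0, -1, 0.01, 0, 0, 0, 0, 0, -1, 0.005, 0, 0, 0, 0, 0, -1, 0, 0, 0, 0, 0, 0, -1]}}

```text
t: 11.22
position: [0.6197, 0.1524, 0.2006]
tool_rot: [0.439, 0.555, -0.439, 0.554]
wrist_force: [-0.9, 0.7, -2.6]
width: 0.145
```

{"name": "send_rows", "arguments": {"rows": [0.005, 0, 0, 0, 0, 0, -1, 0.005, 0, 0, 0, 0, 0, -1, 0, 0, 0, 0, 0, 0, -1]}}

```text
t: 11.6
position: [0.6198, 0.1524, 0.1908]
tool_rot: [0.439, 0.555, -0.439, 0.554]
wrist_force: [0.5, -0.5, -3.0]
width: 0.151
```

```bash
python3 look.py 7 wrist scene; python3 - <<'E'
from h import *
s,d=pickle.load(open("f7.pkl","rb"))
a=cv2.resize(d["wrist"]["color"][60:130,150:365],None,fx=3.5,fy=3.5,interpolation=2)
b=cv2.resize(d["scene"]["color"][115:195,180:300],None,fx=4,fy=4,interpolation=2)
c=np.zeros((a.shape[0]+b.shape[0],a.shape[1],3),np.uint8); c[:a.shape[0]]=a; c[a.shape[0]:,:b.shape[1]]=b
cv2.imwrite("pics/c7.png",c[:,:,::-1])
E
```

```text
t 11.65 pos [0.6199 0.1524 0.1911] yawY 13.25 xdir [-3.e-04 -1.e-04 -1.e+00] F [ 0.62  0.92 -1.88] T [ 0.05  0.   -0.02] w 0.145 q [11.1 29.4 95.8 -0.  54.8 -2.2]
```

View pics/c7.png

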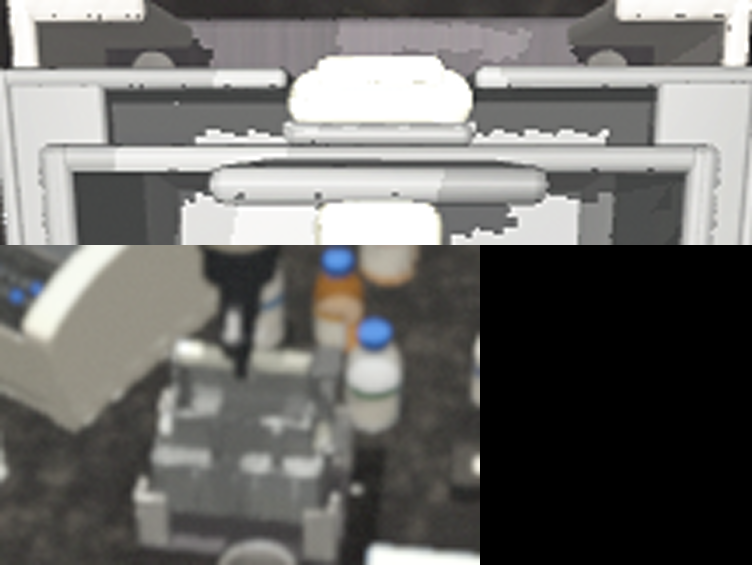

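{"name": "send_rows", "arguments": {"rows": [0, 0.0005, -0.0005, 0, 0, 0, -1, 0.004, 0, 0, 0, 0, 0, -1, 0.004, 0, 0, 0, 0, 0, -1, 0.004, 0, 0, 0, 0, 0, -1, 0, 0, 0, 0, 0, 0, -1]}}

```text
t: 12.32
position: [0.6202, 0.153, 0.1788]
tool_rot: [0.439, 0.555, -0.439, 0.554]
wrist_force: [-0.2, 0.3, -1.7]
width: 0.148
```

{"name": "send_rows", "arguments": {"rows": [0.004, 0, 0, 0, 0, 0, -1, 0.004, 0, 0, 0, 0, 0, -1, 0, 0, 0, 0, 0, 0, -1]}}

```text
t: 12.7
position: [0.6202, 0.153, 0.1708]
tool_rot: [0.439, 0.555, -0.439, 0.554]
wrist_force: [-0.1, 0.1, -2.2]
width: 0.142
```

```bash
python3 look.py 8 wrist; python3 - <<'E'
from h import *
s,d=pickle.load(open("f8.pkl","rb"))
crop(d["wrist"],140,50,380,210,3.2,"pics/c8.png")
E
```

```text
t 12.7 pos [0.6202 0.153  0.1708] yawY 13.25 xdir [-7.e-04 -1.e-04 -1.e+00] F [-0.13  0.09 -2.2 ] T [0.05 0.01 0.03] w 0.142 q [11.1 30.7 96.7  0.  52.6 -2.1]
```

View pics/c8.png

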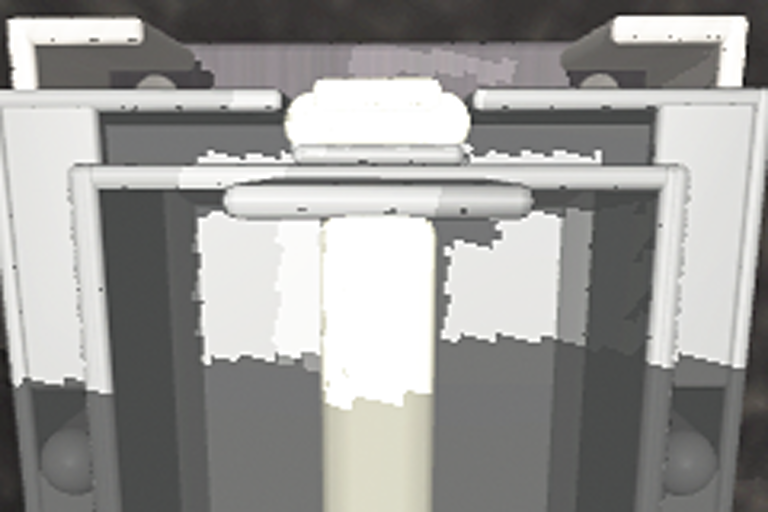

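The lugs are inside the notches and there is no contact force. I'll continue down to the clips.

{"name": "send_rows", "arguments": {"rows": [0.004, 0, 0, 0, 0, 0, -1, 0.004, 0, 0, 0, 0, 0, -1, 0.002, 0, 0, 0, 0, 0, -1, 0, 0, 0, 0, 0, 0, -1]}}

```text
t: 13.25
position: [0.6203, 0.153, 0.161]
tool_rot: [0.439, 0.554, -0.439, 0.554]
wrist_force: [-0.7, 0.3, -2.6]
width: 0.148
```

{"name": "send_rows", "arguments": {"rows": [0.003, 0, 0, 0, 0, 0, -1, 0.003, 0, 0, 0, 0, 0, -1, 0, 0, 0, 0, 0, 0, -1]}}

```text
t: 13.62
position: [0.6205, 0.1532, 0.1552]
tool_rot: [0.439, 0.554, -0.439, 0.554]
wrist_force: [-0.8, 0.8, 0.3]
width: 0.146
```

{"name": "send_rows", "arguments": {"rows": [0.003, 0, 0, 0, 0, 0, -1, 0.003, 0, 0, 0, 0, 0, -1, 0, 0, 0, 0, 0, 0, -1]}}

```text
t: 14.0
position: [0.6206, 0.153, 0.1492]
tool_rot: [0.439, 0.554, -0.439, 0.554]
wrist_force: [-0.0, 0.3, 2.7]
width: 0.149
```

{"name": "send_rows", "arguments": {"rows": [0.003, 0, 0, 0, 0, 0, -1, 0.003, 0, 0, 0, 0, 0, -1, 0, 0, 0, 0, 0, 0, -1]}}

```text
t: 14.38
position: [0.6207, 0.1531, 0.1433]
tool_rot: [0.439, 0.554, -0.439, 0.554]
wrist_force: [1.5, -0.2, 4.7]
width: 0.15
```

{"name": "send_rows", "arguments": {"rows": [0.002, 0, 0, 0, 0, 0, -1, 0.002, 0, 0, 0, 0, 0, -1, 0, 0, 0, 0, 0, 0, -1]}}

```text
t: 14.75
position: [0.6207, 0.1531, 0.1395]
tool_rot: [0.439, 0.554, -0.439, 0.554]
wrist_force: [-0.6, 0.9, 5.3]
width: 0.15
```

{"name": "send_rows", "arguments": {"rows": [0.002, 0, 0, 0, 0, 0, -1, 0.002, 0, 0, 0, 0, 0, -1, 0, 0, 0, 0, 0, 0, -1]}}

```text
t: 15.12
position: [0.6203, 0.153, 0.1351]
tool_rot: [0.439, 0.554, -0.439, 0.554]
wrist_force: [-0.5, 0.9, -2.8]
width: 0.148
```

```bash
python3 look.py 9 wrist scene; python3 - <<'E'
from h import *
s,d=pickle.load(open("f9.pkl","rb"))
a=cv2.resize(d["wrist"]["color"][50:210,140:380],None,fx=2.5,fy=2.5,interpolation=2)
cv2.imwrite("pics/c9.png",a[:,:,::-1])
crop(d["scene"],190,110,300,200,7,"pics/s9c.png")
E
```

```text
t 15.175 pos [0.6203 0.1531 0.1351] yawY 13.25 xdir [-4.e-04 -0.e+00 -1.e+00] F [1.01 1.02 2.19] T [ 0.14 -0.11 -0.  ] w 0.15 q [11.1 33.1 98.3  0.  48.6 -2.1]
```

View pics/c9.png

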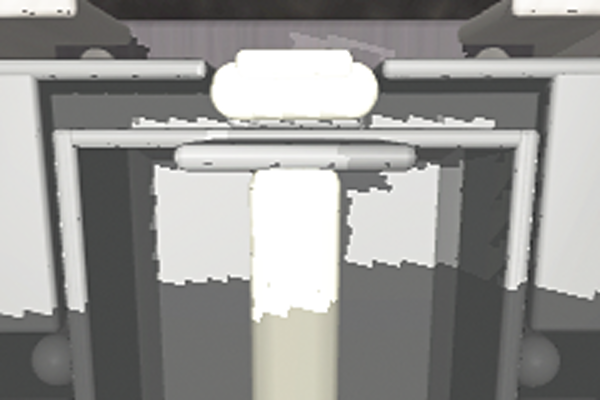

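View pics/s9c.png

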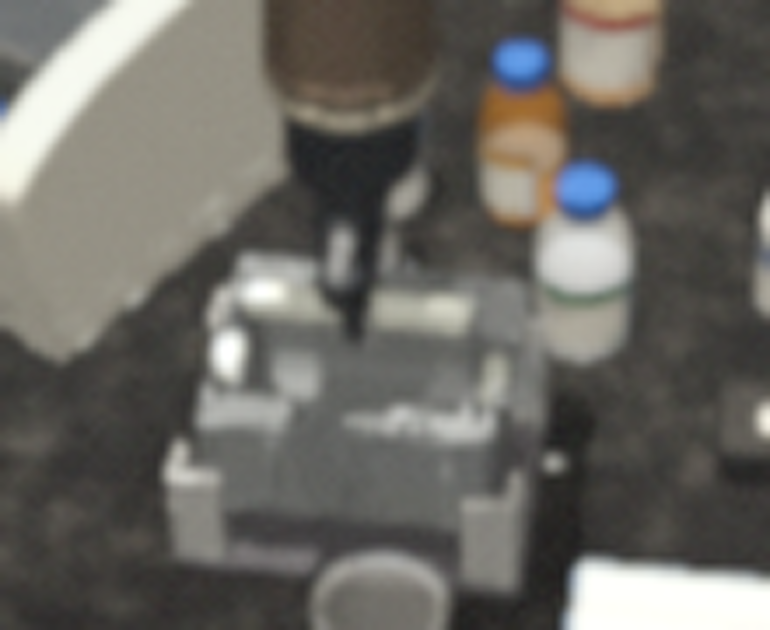

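The force dropped to about 5 N net and the rim proportions fit a seated carrier. I'll press a little further to be sure of both clips.

{"name": "send_rows", "arguments": {"rows": [0.002, 0, 0, 0, 0, 0, -1, 0.002, 0, 0, 0, 0, 0, -1, 0, 0, 0, 0, 0, 0, -1, 0, 0, 0, 0, 0, 0, -1]}}

```text
t: 15.72
position: [0.6204, 0.1531, 0.1314]
tool_rot: [0.439, 0.554, -0.439, 0.554]
wrist_force: [-0.5, 0.9, 4.8]
width: 0.146
```

{"name": "send_rows", "arguments": {"rows": [0.002, 0, 0, 0, 0, 0, -1, 0.002, 0, 0, 0, 0, 0, -1, 0, 0, 0, 0, 0, 0, -1, 0, 0, 0, 0, 0, 0, -1]}}

```text
t: 16.23
position: [0.6204, 0.1531, 0.1275]
tool_rot: [0.439, 0.554, -0.439, 0.554]
wrist_force: [-1.8, 0.6, 7.1]
width: 0.149
```

{"name": "send_rows", "arguments": {"rows": [0.002, 0, 0, 0, 0, 0, -1, 0.002, 0, 0, 0, 0, 0, -1, 0, 0, 0, 0, 0, 0, -1, 0, 0, 0, 0, 0, 0, -1]}}

```text
t: 16.73
position: [0.6204, 0.1531, 0.1237]
tool_rot: [0.439, 0.554, -0.439, 0.554]
wrist_force: [-3.2, 0.5, 8.6]
width: 0.148
```

{"name": "send_rows", "arguments": {"rows": [0.002, 0, 0, 0, 0, 0, -1, 0.002, 0, 0, 0, 0, 0, -1, 0.001, 0, 0, 0, 0, 0, -1, 0, 0, 0, 0, 0, 0, -1]}}

```text
t: 17.23
position: [0.6204, 0.1531, 0.1188]
tool_rot: [0.439, 0.554, -0.439, 0.554]
wrist_force: [-3.0, 0.2, 11.6]
width: 0.15
```

{"name": "send_rows", "arguments": {"rows": [-0.004, 0, 0, 0, 0, 0, -1, -0.004, 0, 0, 0, 0, 0, -1, -0.004, 0, 0, 0, 0, 0, -1, -0.004, 0, 0, 0, 0, 0, -1, -0.004, 0, 0, 0, 0, 0, -1, -0.004, 0, 0, 0, 0, 0, -1, 0, 0, 0, 0, 0, 0, -1]}}

```text
t: 18.1
position: [0.6204, 0.153, 0.1424]
tool_rot: [0.439, 0.554, -0.439, 0.554]
wrist_force: [-0.0, -0.7, -3.5]
width: 0.148
```

```bash
python3 look.py 10 wrist
```

```text
t 18.1 pos [0.6204 0.153  0.1424] yawY 13.25 xdir [-0.e+00 -1.e-04 -1.e+00] F [-0.04 -0.65 -3.5 ] T [ 0.03  0.01 -0.  ] w 0.148 q [11.1 32.6 98.  -0.  49.4 -2.1]
```

View pics/wrist10.png

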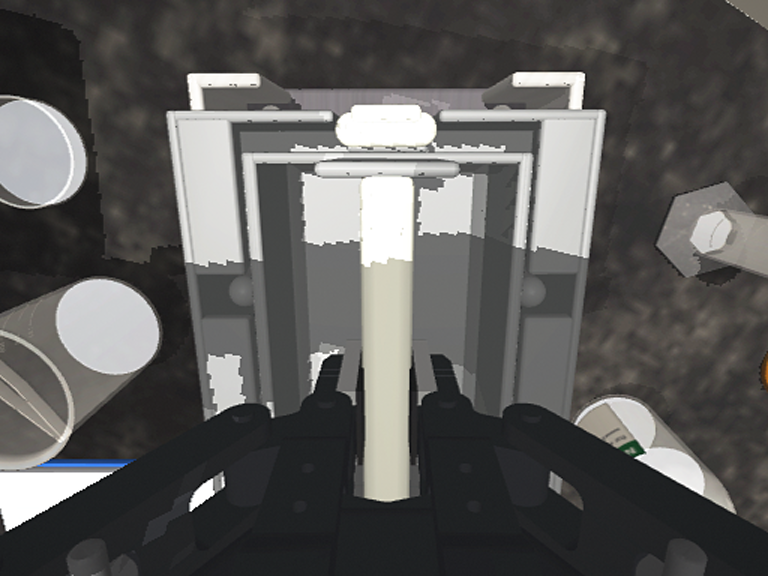

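{"name": "send_rows", "arguments": {"rows": [0, 0, 0, 0, 0, 0, 1, 0, 0, 0, 0, 0, 0, 1, 0, 0, 0, 0, 0, 0, 1, 0, 0, 0, 0, 0, 0, 1, 0, 0, 0, 0, 0, 0, 1, 0, 0, 0, 0, 0, 0, 1]}}

```text
t: 18.9
position: [0.6204, 0.1531, 0.1423]
tool_rot: [0.439, 0.554, -0.439, 0.554]
wrist_force: [0.2, 0.1, 0.5]
width: 0.998
```

{"name": "send_rows", "arguments": {"rows": [-0.01, 0, 0, 0, 0, 0, 1, -0.02, 0, 0, 0, 0, 0, 1, -0.03, 0, 0, 0, 0, 0, 1, -0.03, 0, 0, 0, 0, 0, 1, -0.03, 0, 0, 0, 0, 0, 1, -0.03, 0, 0, 0, 0, 0, 1, 0, 0, 0.03, 0, 0, 0, 1, 0, 0, 0.03, 0, 0, 0, 1, 0, 0, 0, 0, 0, 0, 1, 0, 0, 0, 0, 0, 0, 1]}}

```text
t: 20.15
position: [0.6341, 0.0948, 0.2927]
tool_rot: [0.439, 0.554, -0.439, 0.554]
wrist_force: [-0.3, 1.2, 0.5]
width: 1.001
```

```bash
python3 look.py 11 wrist scene; python3 - <<'E'
from h import *
s,d=pickle.load(open("f11.pkl","rb"))
crop(d["scene"],180,120,300,210,6.5,"pics/s11c.png")
E
```

```text
t 20.2 pos [0.634  0.0951 0.2926] yawY 13.26 xdir [ 1.e-04  2.e-04 -1.e+00] F [-0.13 -0.15  0.14] T [-0.04  0.06  0.  ] w 0.999 q [ 5.8 24.2 89.1  0.  66.7 -7.4]
```

View pics/wrist11.png

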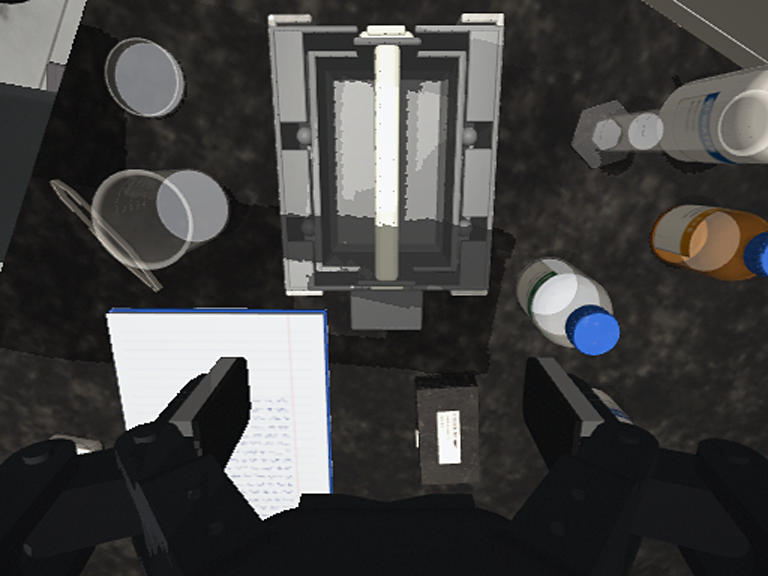

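View pics/s11c.png

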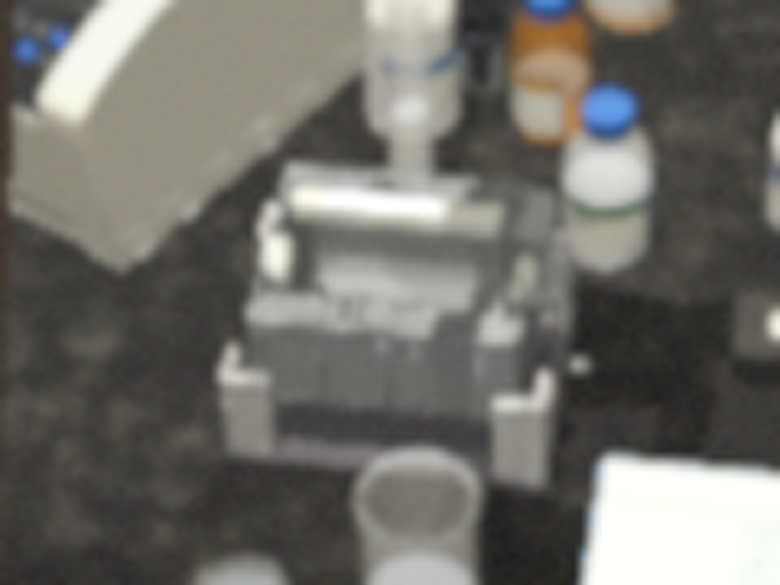

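```bash
python3 - <<'E'
from h import *
s,d=pickle.load(open("f11.pkl","rb"))
crop(d["wrist"],170,0,345,230,2.6,"pics/c11.png")
E
python3 look.py 12 top; python3 - <<'E'
from h import *
s,d=pickle.load(open("f12.pkl","rb"))
crop(d["top"],150,130,290,250,5.5,"pics/t12c.png")
E
```

```text
t 20.25 pos [0.634  0.0953 0.2925] yawY 13.28 xdir [ 1.e-04  2.e-04 -1.e+00] F [ 0.04  0.11 -0.72] T [-0.05  0.   -0.04] w 1.001 q [ 5.8 24.2 89.1  0.  66.7 -7.4]
```

View pics/c11.png

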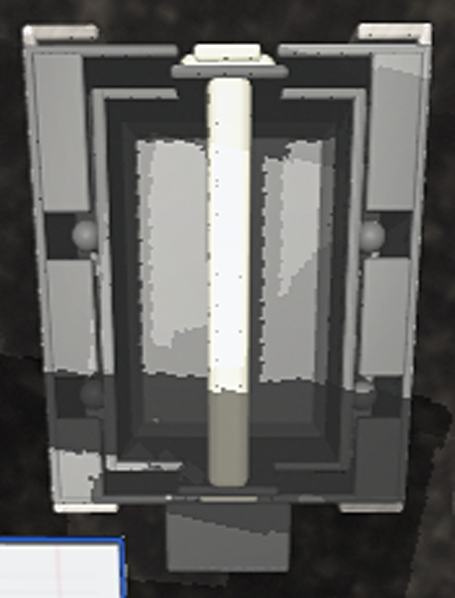

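View pics/t12c.png

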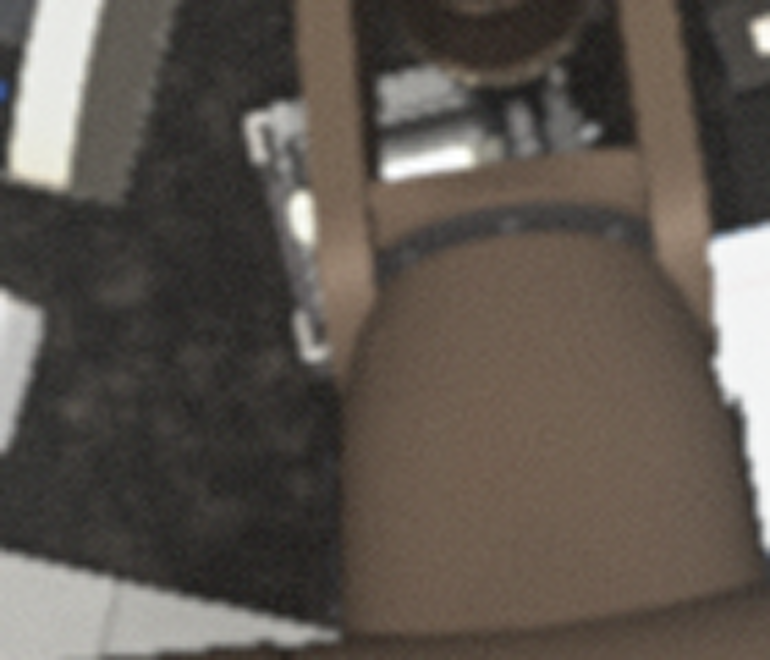

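```bash
python3 - <<'E'
from h import *
s,d=pickle.load(open("f11.pkl","rb")); w=d["wrist"]
Q=lambda x,y,z: onz(w,(170+(x+.5)/2.6-.5,(y+.5)/2.6-.5),z)
n=np.linalg.norm; ax=np.array([np.cos(np.radians(-76.62)),np.sin(np.radians(-76.62)),0]); ay=np.array([-ax[1],ax[0],0]); c=np.array([.6205,.152,0])
for nm,a,b,z in [("base -x outer",(27,47),(432,47),.12),("base +x outer",(53,497),(407,497),.12),("carrier -x",(92,92),(366,92),.117),("carrier +x",(104,467),(353,467),.117)]:
    A,B=Q(*a,z),Q(*b,z); M=(A+B)/2-c; print(nm,"width",n(A-B).round(4),"mid x,y",(M@ax).round(4),(M@ay).round(4))
A,B=Q(229,78,.161),Q(228,487,.161); M=(A+B)/2-c; print("bar len",n(A-B).round(4),"mid",M@ax,M@ay)
A,B=Q(207,85,.161),Q(250,85,.161);print("thick",n(A-B));A,B=Q(209,480,.161),Q(247,480,.161);print(n(A-B))
for p in [(84,236),(371,236),(92,392),(363,392)]:
    A=Q(*p,.117)-c; print("lug",(A@ax).round(4),(A@ay).round(4))
s,d2=pickle.load(open("f0.pkl","rb"))
E
```

```text
base -x outer width 0.1397 mid x,y -0.0822 0.0009
base +x outer width 0.1415 mid x,y 0.0794 0.0007
carrier -x width 0.0967 mid x,y -0.0686 0.0007
carrier +x width 0.0995 mid x,y 0.0678 0.0002
bar len 0.1281 mid -0.00013414626607645611 0.00025938961503917677
thick 0.013001474996234691
0.013088028357135281
lug -0.0203 -0.053
lug -0.02 0.0531
lug 0.0376 -0.0529
lug 0.0379 0.0526
```

The seating looks good. I'll check that it is level by triangulating the bar ends from the scene and wrist views.

```bash
python3 - <<'E'
from h import *
s,d=pickle.load(open("f11.pkl","rb"))
crop(d["scene"],205,135,280,180,10,"pics/s11d.png")
crop(d["wrist"],190,140,325,215,5.8,"pics/c11d.png")
E
```

```text
(no output)
```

View pics/s11d.png

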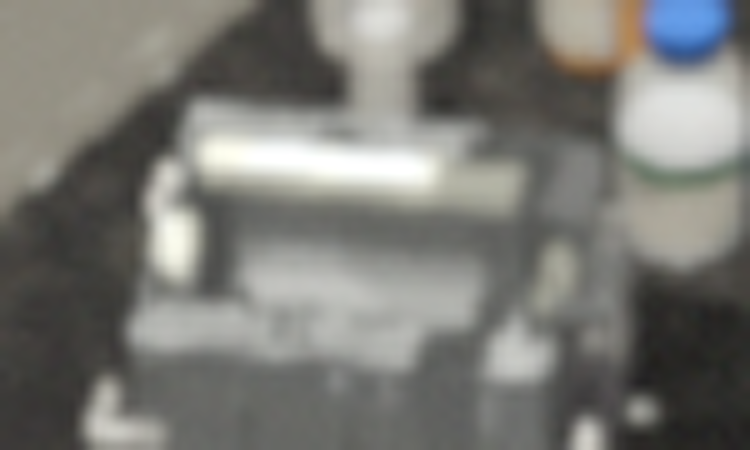

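View pics/c11d.png

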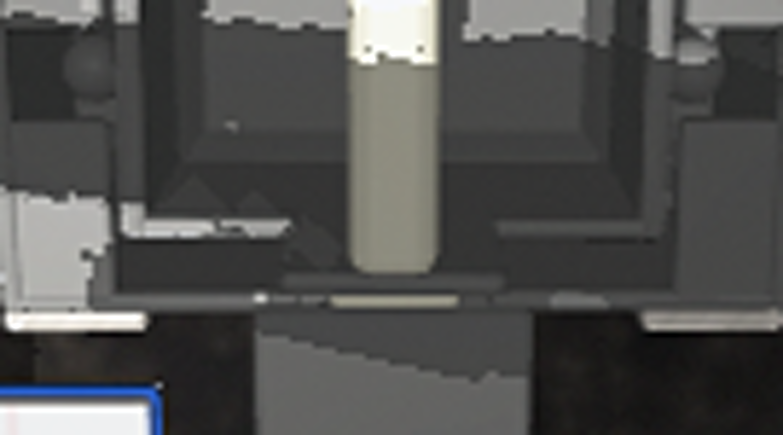

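```bash
python3 - <<'E'
from h import *
s,d=pickle.load(open("f11.pkl","rb")); f=d["scene"]
yaw=np.radians(-76.62);c,n=np.cos(yaw),np.sin(yaw)
pr=lambda bx,by,z:(np.array(proj(f,[.6205+c*bx-n*by,.152+n*bx+c*by,z]))+.5-[205,135])*10-.5
for nm,by,h in [("near lower",-.007,.088),("far upper",.007,.106)]:
    for tilt in (-.003,0,.003): print(nm,tilt,pr(-.064,by,.0557+h-tilt).round(0),pr(.064,by,.0557+h+tilt).round(0))
w=d["wrist"]
Q=lambda x,y,z: onz(w,(190+(x+.5)/5.8-.5,(y+.5)/5.8-.5),z)
for z in (.112,.117,.122): print(z,"carrier +x end inner/outer width",np.linalg.norm(Q(118,235,z)-Q(670,235,z)),"lip",np.linalg.norm(Q(256,320,z+.045)-Q(530,320,z+.045)))
# bystanders: dish now vs before
C0=lambda x,y:((x+.5)/1.5-.5,(y+.5)/1.5-.5)
print("beaker base",onz(w,C0(193,205),0),"dish",onz(w,C0(144,78),.01))
E
```

```text
near lower -0.003 [206. 186.] [523. 225.]
near lower 0 [207. 192.] [523. 220.]
near lower 0.003 [207. 197.] [523. 214.]
far upper -0.003 [210. 129.] [527. 168.]
far upper 0 [211. 135.] [527. 162.]
far upper 0.003 [211. 141.] [527. 157.]
0.112 carrier +x end inner/outer width 0.08913942188533043 lip 0.03838635469531776
0.117 carrier +x end inner/outer width 0.08772576017996919 lip 0.03767622869629835
0.122 carrier +x end inner/outer width 0.08631209847460818 lip 0.03696610269727884
beaker base [0.4564767  0.07609544 0.        ] dish [0.4081524 0.1737668 0.01     ]
```

```bash
python3 -c "
from rig import *
print(finish_job())"
```

```text
the job is handed in; nothing more can be done
None
```

The carrier is nested in the base tote, index lip to index lip, snapped in and let go, and I handed the job in at about 20 s of the 64 s. No verdict came back, so success is judged only from my own checks.

**What I did:** I gripped the carrying bar, lifted the carrier and turned it about 152°. I corrected the alignment to about 0.5 mm from the wrist camera and lowered it into the notches. The clips gave way at about 8–9 N. I then pressed to about 14 N to make sure both had caught, let the springs raise the base tote, and released.

**Last checks:**
- **Position:** the carrier sits about 0.3 mm from the base tote's centre, with all four lugs in their notches.
- **Level:** the bar's slope in the scene view matches a level carrier.
- **Height:** the carrier's underside was at z ≈ 0.056 m when I let go. My camera estimate of the base tote's floor, made before pressing, was about 0.054 m. This agrees with fully home, since an unsnapped carrier would stop 10 to 15 mm too high.
- **Bystanders:** the beaker and dish measured where they started, and the marker looks unmoved. I did not re-measure the timer, which the arm never came near.

**What disagreed:** rim widths in the last wrist picture hinted at a 2° tilt, with the index-lip end high. The edges there were dark, and the bar's thickness and slope did not confirm it, so I took it as measurement noise. One force reading showed zero net load just as the clips snapped; the next showed about 5 N, so I took it as a brief effect of the snap.

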